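# Nest the tool cups into a stepped stand

## Task

Make up the stepped tool stand: nest the three cups in size order, the red cup standing on the floor of the black one and the yellow cup standing on the floor of the red one, all upright. The yellow cup has been left in the black one, so it must come out first. Leave the black cup standing where it is, lower the cups rather than dropping them, let none tip over, and keep everything else on the mat where it is.

Things in the scene. Friction and masses are not known exactly. Their poses are not given: they have to be found in the camera images.
- cup_large: black plastic cup, open at the top, round and straight-sided: outer diameter 88 mm, height 55 mm, wall 4 mm (mouth 80 mm across), floor 5 mm thick; about 0.2 kg. Too wide to grip; it stays where it is. It stands on the blue mat, whose top is 4 mm above the work surface. Origin: centre of its underside; z axis up to the mouth
- cup_medium: red plastic cup, open at the top, round and straight-sided: outer diameter 68 mm, height 92 mm, wall 3 mm (mouth 62 mm across), floor 5 mm thick; about 0.1 kg. It starts empty on the mat, apart. Can be gripped across its outside near the top; nested in the black cup its rim stands 42 mm above the black rim. Origin: centre of its underside; z axis up to the mouth
- cup_small: yellow plastic cup, open at the top, round and straight-sided: outer diameter 52 mm, height 120 mm, wall 3 mm, floor 5 mm thick; about 0.08 kg. It starts standing loose in the black cup, on its floor, its rim 70 mm above the black rim. Nested in the red cup its rim stands 33 mm above the red rim. Can be gripped across its outside near the top. Origin: centre of its underside; z axis up to the mouth
- board_holder: bystander: white clamp plate 75 x 130 mm holding a green circuit board, 20 mm high, loose on the mat. Origin: centre of its underside; its length is along y
- solder_spool: bystander: spool of solder, white flanges, green top, 60 mm diameter, 46 mm high, loose on the mat. Origin: centre of its underside
- paste_tin: bystander: round black tin with a blue lid, 74 mm diameter, 28 mm high, loose on the mat. Origin: centre of its underside
- flux_syringe: bystander: amber flux syringe lying along its y axis, 125 mm long, 22 mm high, loose on the mat. Origin: under its middle
- alcohol_bottle: bystander: square white bottle 62 mm wide with a steel cap, 107 mm high, loose on the mat. Origin: centre of its underside
- wick_roll: bystander: flat round roll of desoldering wick, 46 mm diameter, 12 mm high, loose on the mat. Origin: centre of its underside
- tweezers: bystander: steel tweezers lying along their x axis, 130 mm long, 6 mm high, loose on the mat. Origin: under their middle

How it is judged (in metres and radians):
On the way, in this order (a step that is already met when the one before it is completed fails the run):
1. the yellow cup is out of the black cup (its underside above the black rim, or it is clear to the side) ((z of cup_small in the frame of cup_large above 0.056 m or horizontal distance between cup_small and cup_large above 0.08 m)), for 0.1 s.
2. the red cup stands on the floor of the black cup (horizontal distance between cup_medium and cup_large below 0.012 m and z of cup_medium in the frame of cup_large between 0.002 and 0.009 m), for 0.2 s.
At the end, for the whole second after the job is handed in: the red cup stands on the floor of the black cup (underside 2 to 9 mm above the black cup's underside, axes within 12 mm) and the yellow cup on the floor of the red cup (same tolerances); all three upright within 0.06 rad, still and released; the black cup within 30 mm of where it started (all of step 2 and horizontal distance between cup_small and cup_medium below 0.012 m and z of cup_small in the frame of cup_medium between 0.002 and 0.009 m and angle between each of cup_large, cup_medium, cup_small's own z axis and vertical below 0.06 rad and distance of cup_large from where it was at the start of the episode below 0.03 m and linear speed of each of cup_large, cup_medium, cup_small below 0.02 m/s); the robot touches nothing.
It fails at once if a bystander was pushed more than 20 mm (distance of any of board_holder, solder_spool, paste_tin, flux_syringe, alcohol_bottle, wick_roll, tweezers from where it was at the start of the episode above 0.02 m).
It fails at once if a cup tipped over (more than 0.7 rad) (angle between any of cup_large, cup_medium, cup_small's own z axis and vertical above 0.7 rad).
It fails at once if the red or yellow cup was dropped (falling faster than 0.75 m/s, a fall of some 30 mm, with no finger on it or on the cup that holds it) ((linear speed of cup_medium above 0.75 m/s and contact force between the fingers and cup_medium below 0.05 N) or (linear speed of cup_small above 0.75 m/s and contact force between the fingers and cup_small below 0.05 N and contact force between the fingers and cup_medium below 0.05 N)).
It also fails if it takes over 58 s, if anything falls off the work surface, if the arm or the gripper's body presses on something with over 40 N, if the wrist force passes 120 N, or if a joint passes its speed limit or range.

## Robot

A 6-joint arm with a two-finger parallel gripper is mounted at the origin on the work surface. World frame = base frame: x ahead of the robot, y to its left, z up, the work surface at z = 0. Lengths are in mm, angles in rad, forces in N, time in s.
With the tool pointing down it reaches from about 400 to 925 mm from the base axis. Payload 12.5 kg.
Tool frame: the origin (TCP) lies between the finger pads; the fingertips stand 19 mm ahead of it and the grasp point (between the pads) is the TCP (env.tips_ahead is the distance from the TCP to the fingertips, in mm); z points along the fingers, y is the line along which they close (so a half turn about z gives the same grasp; the last joint's range is limited). The gripper opens to 95 mm and grips with 3 to 60 N. Pads are 20 mm wide; open, the fingers measure 119 mm over their backs; the gripper's body (75 mm by 180 mm) begins 59 mm behind the grasp point.
Start: joints at [1.184, 0.491, 1.559, -0, 1.092, -0.106], TCP at [173.185, 600.543, 233.661] pointing down, gripper open.
Joint ranges: [-3.1, 3.1], [-0.84, 2.19], [0.05, 2.79], [-1.13, 4.28], [0.06, 2.93], [-2.69, 2.69]. Speed limits (rad/s): [2.22, 2.22, 2.79, 3.14, 3.14, 3.14].

## Interface

Orientations are given as [roll, pitch, yaw] about the fixed x, y, z axes, in that order (R = Rz(yaw) Ry(pitch) Rx(roll)).
In Python, from cell import env gives the robot as it stands.
- The arm moves only by the shell command python3 -m crank 'ROWS'. ROWS is JSON, a list of rows, each a list of 5 numbers: the shift along the tool's x, y, z in mm, then the turn about the tool's z in degrees, then the finger opening in mm, from 0 to 95.1. In form: [[dx, dy, dz, yaw, grip], ...]. A call has 1 to 10 rows; each row is the pose to reach, as a shift and turn from the pose commanded when the call began, along the tool's axes at that moment; what a row does not reach only later rows make up. A row lasts 1/12 s, in which the tool goes at most 41.7 mm and 7.16 degrees, less where a joint would pass 70% of its speed; a pose out of reach is approached as far as the arm can. A call with a gripper value outside its range is refused whole. The fingers move at their own pace and stop on an object; the grip force is fixed at half the most. Time passes only in rows, so rows that repeat a pose let the fingers close. It gives the time, the measured TCP pose, the force, the opening and the grip force at its end, in the units of the state.
- env.state(): the state, without advancing time (a new reading comes with each control period).
- env.read_camera(name): name is "side" or "top" or "wrist"; returns a dict with "img" (420x560x3 uint8, blue, green, red), "K" (3x3 intrinsics, pixels), "k1" (the pictures are not rectified: a ray, as slopes to the right and down, at radius r is drawn at 1 + k1 r^2 times it, then the intrinsics apply), "pose" (4x4, takes a point from camera to world coordinates). Camera axes: x right, y down, z forward; pixel columns grow to the right and rows downward; lengths in mm; the calibration is good to about 2 mm. A picture is of the moment at which its call begins. There is no depth.
- env.job_done(): hands the job in; it is judged then, once.
The state is a dict: "t": time; "joints": joint angles; "qvel": joint speeds; "tau": joint torques, N m; "eef_pos": TCP position; "tcp_rot": TCP orientation; "ft_force": force on the tool from outside, world axes, zero at the start; "moment": the same for the moment, N m; "opening": opening from 0.0 (shut) to 1.0 (fully open); "grip_force": force on a finger pad.
Only numpy, scipy, OpenCV 4.12 (cv2) and the standard library are available. Lean on these libraries where they do the work, as an engineer would, in place of code of your own. Each camera call takes 0.05 s, during which the arm holds its last target. There are 200 camera calls.

## Working session

There is one attempt and no reset: what is moved stays moved. The work goes in short steps, Python scripts to look and compute and a shell command to move; the robot and the scene stay as the last step left them, time stands still between calls to the robot, and variables do not carry over. Pictures are saved under pics/ and viewed, at most 11 in all, crops included, and the job is handed in when it is done.

```bash
mkdir -p pics; ls; python3 - <<'E'
from cell import env
import cv2,numpy as np
np.set_printoptions(precision=3,suppress=True)
for n in("top","side"):
    c=env.read_camera(n); cv2.imwrite(f"pics/{n}0.png",c["img"]); print(n,c["K"],c["k1"],c["pose"])
s=env.state();print(s["t"],s["eef_pos"],s["tcp_rot"],s["opening"],s["ft_force"])
E
```

```text
pics
top [[396.393   0.    279.012]
 [  0.    396.393 211.671]
 [  0.      0.      1.   ]] -0.11817766837910322 [[  0.02   -0.994   0.106 504.257]
 [ -1.     -0.02   -0.003  12.7  ]
 [  0.005  -0.106  -0.994 931.787]
 [  0.      0.      0.      1.   ]]
side [[544.143   0.    274.98 ]
 [  0.    544.143 207.769]
 [  0.      0.      1.   ]] -0.08336595130827114 [[   0.983   -0.137    0.126  427.461]
 [  -0.186   -0.732    0.655 -868.033]
 [   0.002   -0.667   -0.745 1029.762]
 [   0.       0.       0.       1.   ]]
0.1 [173.102 600.344 233.133] [-3.141 -0.     2.861] 1.0031955713582683 [ 0.098  0.757 -0.097]
```

View pics/top0.png

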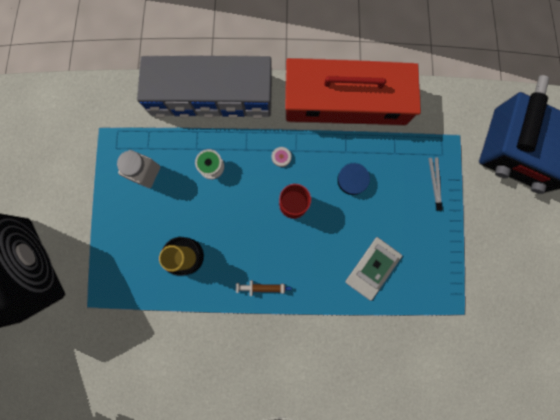

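View pics/side0.png

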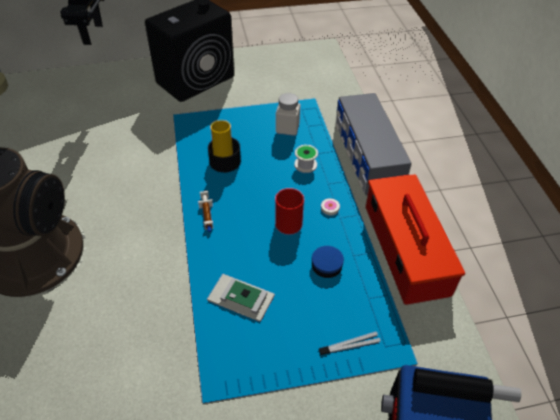

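The top view shows the yellow cup's rim near (175,258), off-centre in the black cup at (182,257), and the red cup's rim at (295,201). In the side view, yellow is at (221,138), black at (225,155) and red at (289,210). I'll fit cylinder silhouettes in both views.

```bash
cat > h.py <<'E'
from cell import env
import cv2,numpy as np
from scipy.optimize import minimize
np.set_printoptions(precision=1,suppress=True)
S=4
def proj(c,P):
    P=np.atleast_2d(P); M=np.linalg.inv(c["pose"]); q=P@M[:3,:3].T+M[:3,3]
    xy=q[:,:2]/q[:,2:]; r2=(xy**2).sum(1,keepdims=True); xy=xy*(1+c["k1"]*r2)
    return xy@c["K"][:2,:2].T+c["K"][:2,2]
def ray(c,u,z):
    "world point at height z seen at pixel u"
    f=lambda p:((proj(c,[p[0],p[1],z])[0]-u)**2).sum()
    return minimize(f,[550,0],method="Nelder-Mead").x
def circ(x,y,r,z):
    a=np.linspace(0,2*np.pi,48,endpoint=False); return np.c_[x+r*np.cos(a),y+r*np.sin(a),0*a+z]
def fill(c,P):
    m=np.zeros((420*S,560*S),np.uint8); p=(proj(c,P)+.5)*S-.5
    cv2.fillPoly(m,[cv2.convexHull(np.round(p*16).astype(np.int32))],255,shift=4)
    return cv2.resize(m,(560,420),interpolation=cv2.INTER_AREA)/255.
def cyl(c,x,y,r,z0,z1): return fill(c,np.r_[circ(x,y,r,z0),circ(x,y,r,z1)])
def masks(im):
    h,s,v=[a.astype(int) for a in cv2.split(cv2.cvtColor(im,cv2.COLOR_BGR2HSV))]
    return dict(yellow=((h>15)&(h<36)&(s>110)&(v>30)),red=(((h<9)|(h>171))&(s>110)&(v>30)),black=(v<48))
def roi(m,c,xy,z,w=45):
    u=proj(c,[*xy,z])[0].astype(int); k=np.zeros(m.shape,bool); k[u[1]-w:u[1]+w,u[0]-w:u[0]+w]=1; return k
def fit(model,obs,x0):
    cost=lambda p:sum(np.abs(model(c,p)-m)[k].sum() for c,m,k in obs)
    r=minimize(cost,x0,method="Nelder-Mead",options=dict(initial_simplex=np.array(x0)+np.vstack([np.zeros(len(x0)),8*np.eye(len(x0))]),xatol=.1,fatol=.2))
    return r.x,r.fun
E
python3 - <<'E'
from h import *
C={n:env.read_camera(n) for n in("top","side")}
t=C["top"]
r0=ray(t,[295,201],96); b0=ray(t,[182,257],59); y0=ray(t,[175,258],129)
print("init",r0,b0,y0)
for n,u,z in [("bottle",(130,158),100),("spool",(209,163),50),("wick",(282,156),16),("tin",(354,179),32),("syr",(260,288),15),("board",(374,268),20)]: print(n,ray(t,u,z))
for views in(("top",),("side",),("top","side")):
    cs=[C[v] for v in views]
    ob=[(c,masks(c["img"])["red"],roi(c["img"][...,0],c,r0,50,40)) for c in cs]
    print(views,"red",fit(lambda c,p:cyl(c,*p,34,4,96),ob,r0))
    def mb(c,p): return np.maximum(cyl(c,p[0],p[1],44,4,59),cyl(c,p[2],p[3],26,59,129))
    def my(c,p): return np.maximum(cyl(c,p[2],p[3],26,59,129),cyl(c,p[2],p[3],26,9,129)*fill(c,circ(p[0],p[1],40,59)))
    ob=[(c,masks(c["img"])["yellow"],roi(c["img"][...,0],c,b0,60)) for c in cs]
    ob2=[(c,(lambda m:m["yellow"]|m["black"])(masks(c["img"])),roi(c["img"][...,0],c,b0,60,35)) for c in cs]
    cost=[(lambda c,p:my(c,p),ob),(mb,ob2)]
    f=lambda p:sum(np.abs(m(c,p)-k)[r].sum() for m,o in cost for c,k,r in o)
    x0=np.r_[b0,y0]
    r=minimize(f,x0,method="Nelder-Mead",options=dict(initial_simplex=x0+np.vstack([np.zeros(4),8*np.eye(4)]),xatol=.1,fatol=.2,maxiter=400)); print("black,yellow",r.x,r.fun,[int(k[r_].sum()) for o in(ob,ob2) for c,k,r_ in o])
    for c,v in zip(cs,views):
        if len(views)==2:
            im=c["img"].copy()
            for q,col in((mb(c,r.x),(255,255,255)),(my(c,r.x),(0,255,0))):
                cv2.drawContours(im,cv2.findContours((q>.5).astype(np.uint8),0,1)[0],-1,col,1)
            u=proj(c,[*r.x[:2],50])[0].astype(int); 
            a=im[u[1]-50:u[1]+50,u[0]-50:u[0]+50]; b=np.repeat(255*masks(c["img"])["black"][u[1]-50:u[1]+50,u[0]-50:u[0]+50,None],3,2).astype(np.uint8)
            cv2.imwrite(f"pics/f_{v}.png",cv2.resize(np.hstack([a,b]),None,fx=4,fy=4,interpolation=0))
cv2.imwrite("pics/fit.png",cv2.resize(np.vstack([cv2.imread("pics/f_top.png"),cv2.imread("pics/f_side.png")]),(600,600)))
E
```

```text
init [617.1 -23.1] [492.7 222.1] [491.3 219.6]
bottle [704.3 337.7]
spool [706.7 171.9]
wick [734.7   5.8]
tin [ 680.1 -162. ]
syr [425.7  50.2]
board [ 475.7 -211. ]
('top',) red (array([621. , -22.9]), np.float64(86.82745098039216))
black,yellow [494.4 228.2 492.  226.2] 160.68627450980392 [812, 1305]
('side',) red (array([623., -22.]), np.float64(127.03529411764706))
black,yellow [496.8 227.5 492.3 223.3] 200.84755094194543 [681, 1232]
('top', 'side') red (array([623.4, -23.1]), np.float64(218.0392156862745))
black,yellow [493.9 228.  492.  225.9] 379.4077201076509 [812, 681, 1305, 1232]
```

View pics/fit.png

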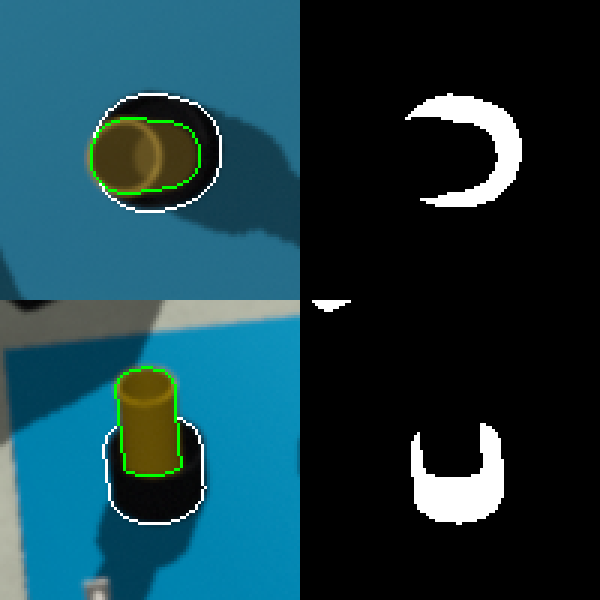

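Both fits agree: yellow at (492,225.5), black at (494.5,228) and red at (622.5,-23). I'll move above the yellow cup.

```bash
cat >> h.py <<'E'
from scipy.spatial.transform import Rotation as Ro
def to(*T):
    s=env.state(); R=Ro.from_euler("xyz",s["tcp_rot"]).as_matrix()
    print("t",s["t"],"tcp",np.array(s["eef_pos"]),"rot",np.round(s["tcp_rot"],3),"F",np.array(s["ft_force"]),"open",round(s["opening"]*95.1,1),"grip",s["grip_force"])
    for t in T: print(t,"->",R.T@(np.array(t)-s["eef_pos"]))
E
python3 -c "from h import *
to((492,225.5,220))"
```

```text
t 0.2 tcp [173.1 600.4 233.3] rot [-3.1 -0.   2.9] F [ 0.2 -0.2  0.1] open 95.4 grip 0.0
(492, 225.5, 220) -> [-410.3 -271.9   13.5]
```

```bash
python3 -m crank '[[-41,-27,1.3,0,95],[-70,-46,2,0,95],[-105,-69,3,0,95],[-140,-92,5,0,95],[-175,-115,6,0,95],[-210,-138,7,0,95],[-240,-158,8,0,95],[-275,-181,9,0,95],[-310,-204,10,0,95],[-335,-221,11,0,95]]'; python3 -c "from h import *
to((492,225.5,220))"
```

```text
t: 1.03
eef_pos: [435.4, 293.0, 222.6]
tcp_rot: [3.142, 0.0, 2.86]
ft_force: [-0.1, 0.0, -0.3]
opening: 0.999
grip_force: 0.0
t 1.0333 tcp [435.4 293.  222.6] rot [3.1 0.  2.9] F [-0.1  0.  -0.3] open 95.0 grip 0.0
(492, 225.5, 220) -> [-73.1 -49.1   2.6]
```

```bash
python3 -m crank '[[-30,-20,2,0,95],[-55,-37,2,0,95],[-70,-47,2,0,95],[-75,-50.5,2.5,0,95],[-75,-50.5,2.5,0,95],[-75,-50.5,2.5,0,95]]'; python3 - <<'E'
from h import *
to((492,225.5,120))
for n in ("wrist","side"):
    c=env.read_camera(n); cv2.imwrite(f"pics/{n}1.png",c["img"])
c=env.read_camera("wrist"); m=masks(c["img"])["yellow"]
print(m.sum(), c["pose"]); 
ob=[(c,m,np.ones(m.shape,bool))]
print(fit(lambda c,p:np.maximum(cyl(c,*p,26,59,129),cyl(c,*p,26,9,129)*fill(c,circ(494.5,228,40,59))),ob,[492,225.5]))
E
```

```text
t: 1.53
eef_pos: [491.4, 226.4, 220.0]
tcp_rot: [-3.142, -0.001, 2.86]
ft_force: [0.2, -0.1, 0.2]
opening: 1.0
grip_force: 0.0
t 1.5333 tcp [491.4 226.4 220. ] rot [-3.1 -0.   2.9] F [ 0.2 -0.1  0.2] open 95.1 grip 0.0
(492, 225.5, 120) -> [ -0.8  -0.7 100. ]
6386 [[  0.3   0.9   0.3 420.1]
 [  1.   -0.3  -0.1 248.2]
 [ -0.    0.3  -1.  372. ]
 [  0.    0.    0.    1. ]]
(array([492.3, 227.7]), np.float64(2921.7921568627453))
```

View pics/wrist1.png

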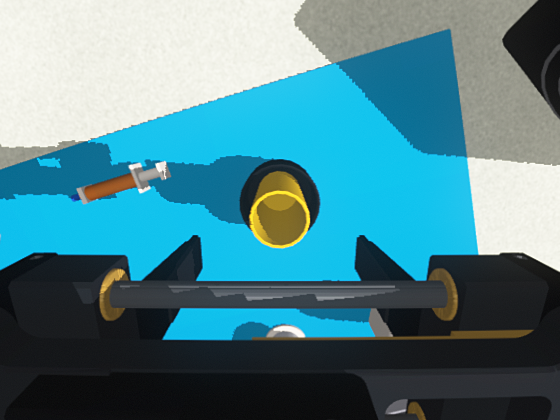

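The wrist view shows the yellow rim centred at (279,219), between the fingers at (200,265) and (360,265). I'll descend and grip.

```bash
python3 -m crank '[[-0.5,0,30,0,95],[-0.5,0,60,0,95],[-0.5,0,85,0,95],[-0.5,0,97,0,95],[-0.5,0,100,0,95],[-0.5,0,100,0,70],[-0.5,0,100,0,48],[-0.5,0,100,0,45],[-0.5,0,100,0,45],[-0.5,0,100,0,45]]'; python3 -m crank '[[0,0,0,0,45],[0,0,0,0,45],[0,0,0,0,45],[0,0,-6,0,45],[0,0,-18,0,45],[0,0,-40,0,45],[0,0,-70,0,45],[0,0,-95,0,45],[0,0,-100,0,45],[0,0,-100,0,45]]'; python3 - <<'E'
from h import *
to((625,165,220))
c=env.read_camera("side"); cv2.imwrite("pics/side2.png",c["img"][60:240,130:370])
E
```

```text
t: 2.52
eef_pos: [492.6, 226.1, 121.0]
tcp_rot: [3.141, 0.001, 2.861]
ft_force: [-0.1, -1.4, -0.5]
opening: 0.706
grip_force: 0.0
t: 3.35
eef_pos: [492.8, 226.1, 221.9]
tcp_rot: [3.14, 0.003, 2.861]
ft_force: [-0.8, -1.2, -0.9]
opening: 0.552
grip_force: 30.0
t 3.35 tcp [492.8 226.1 221.9] rot [3.1 0.  2.9] F [-0.8 -1.2 -0.9] open 52.5 grip 29.99056214466691
(625, 165, 220) -> [-143.9  -22.     2.2]
```

View pics/side2.png

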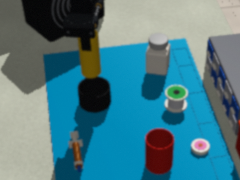

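Yellow is held and out of the black cup, which is empty at crop (94,93). I'll carry yellow to a free spot.

```bash
python3 -m crank '[[-12,-2,0,0,45],[-38,-6,0,0,45],[-70,-11,1,0,45],[-102,-16,2,0,45],[-128,-20,2,0,45],[-141,-21.5,2,0,45],[-144,-22,2,0,45],[-144,-22,2,0,45],[-144,-22,2,0,45]]';  python3 -m crank '[[0,0,10,0,45],[0,0,35,0,45],[0,0,65,0,45],[0,0,85,0,45],[0,0,95,0,45],[0,0,98,0,45],[0,0,98,0,45],[0,0,98,0,45]]';python3 - <<'E'
from h import *
to((625,165,115))
C=[env.read_camera(n) for n in("top","side")]
cv2.imwrite("pics/side3.png",cv2.resize(C[1]["img"][60:240,130:370],None,fx=2,fy=2))
# black cup alone
b=(494.5,228)
print("black",[fit(lambda c,p:cyl(c,*p,44,4,59),[(c,masks(c["img"])["black"],roi(c["img"][...,0],c,b,30,32)) for c in cs],b) for cs in (C[:1],C[1:],C)])
E
```

```text
t: 4.15
eef_pos: [624.0, 164.9, 217.0]
tcp_rot: [-3.141, -0.002, 2.861]
ft_force: [-0.4, -0.3, -0.8]
opening: 0.549
grip_force: 30.0
t: 4.82
eef_pos: [625.0, 165.2, 121.2]
tcp_rot: [3.141, 0.001, 2.861]
ft_force: [0.8, 0.4, -0.5]
opening: 0.546
grip_force: 30.0
t 4.8167 tcp [625.  165.2 121.2] rot [3.1 0.  2.9] F [ 0.8  0.4 -0.5] open 51.9 grip 29.990330915898085
(625, 165, 115) -> [-0.1 -0.2  6.2]
black [(array([527.2, 170.2]), np.float64(751.8078431372548)), (array([495.4, 228.1]), np.float64(135.20784313725488)), (array([497. , 188.9]), np.float64(1654.4588235294118))]
```

View pics/side3.png

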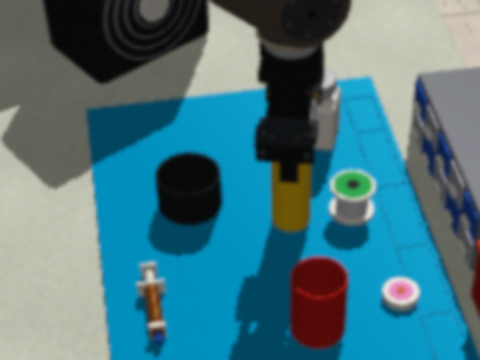

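The yellow cup is upright, held a few mm above the mat at crop (291,228). I'll lower it slowly.

```bash
python3 -m crank '[[0,0,2,0,45],[0,0,4,0,45],[0,0,4,0,45],[0,0,4,0,45]]'; python3 -m crank '[[0,0,1,0,45],[0,0,1,0,45],[0,0,1,0,45]]'; python3 -m crank '[[0,0,1,0,45],[0,0,1,0,45],[0,0,1,0,45]]'
```

```text
t: 5.25
eef_pos: [624.6, 164.8, 116.2]
tcp_rot: [3.142, 0.0, 2.861]
ft_force: [0.4, -0.0, -0.0]
opening: 0.552
grip_force: 30.0
t: 5.5
eef_pos: [624.8, 164.9, 115.4]
tcp_rot: [3.141, 0.0, 2.861]
ft_force: [0.1, -0.1, 1.4]
opening: 0.546
grip_force: 30.0
t: 5.75
eef_pos: [625.1, 165.0, 115.4]
tcp_rot: [3.141, 0.002, 2.861]
ft_force: [-1.5, 0.6, 10.5]
opening: 0.549
grip_force: 30.0
```

Contact. I'll release and retreat upward.

```bash
python3 -m crank '[[0,0,-1,0,45],[0,0,-1,0,60],[0,0,-1,0,75],[0,0,-1,0,95],[0,0,-1,0,95],[0,0,-1,0,95],[0,0,-1,0,95],[0,0,-1,0,95]]'; python3 -m crank '[[0,0,-15,0,95],[0,0,-45,0,95],[0,0,-75,0,95],[0,0,-80,0,95],[0,0,-80,0,95]]'; python3 -c "from h import *
to((622.5,-23,195))"
```

```text
t: 6.42
eef_pos: [624.6, 164.9, 115.1]
tcp_rot: [3.142, -0.0, 2.861]
ft_force: [-0.8, 0.4, 0.2]
opening: 0.973
grip_force: 0.0
t: 6.83
eef_pos: [625.3, 165.1, 197.3]
tcp_rot: [3.14, 0.004, 2.861]
ft_force: [-0.5, -0.5, -0.9]
opening: 0.999
grip_force: 0.0
t 6.8333 tcp [625.3 165.1 197.3] rot [3.1 0.  2.9] F [-0.5 -0.5 -0.9] open 95.0 grip 0.0
(622.5, -23, 195) -> [ -49.4 -181.5    2.2]
```

```bash
python3 -m crank '[[-5,-20,1,0,95],[-14,-52,1,0,95],[-24,-90,1,0,95],[-35,-128,1,0,95],[-43,-160,1,0,95],[-48,-177,1,0,95],[-49.5,-181.5,1,0,95],[-49.5,-181.5,1,0,95],[-49.5,-181.5,1,0,95]]'; python3 - <<'E'
from h import *
to((622.5,-23,80))
C=[env.read_camera(n) for n in("top","side","wrist")]
cv2.imwrite("pics/wrist4.png",C[2]["img"])
b=(494.5,228); y=(625,165); r=(622.5,-23)
M=lambda c,k:masks(c["img"])[k]
for nm,k,rad,z0,z1,p0,w in(("black","black",44,4,59,b,32),("yellow","yellow",26,4,124,y,40)):
    print(nm,[fit(lambda c,p:cyl(c,*p,rad,z0,z1),[(c,M(c,k),roi(c["img"][...,0],c,p0,(z0+z1)/2,w)) for c in cs],p0) for cs in (C[:1],C[1:2])])
c=C[2];m=M(c,"red");n,l,st,_=cv2.connectedComponentsWithStats(m.astype(np.uint8));i=1+st[1:,4].argmax();print(st[i])
print("red",fit(lambda c,p:cyl(c,*p,34,4,96),[(c,l==i,np.ones(m.shape,bool))],r))
E
```

```text
t: 7.58
eef_pos: [621.6, -22.6, 193.3]
tcp_rot: [3.141, -0.001, 2.861]
ft_force: [-1.3, 0.4, 1.0]
opening: 0.999
grip_force: 0.0
t 7.5833 tcp [621.6 -22.6 193.3] rot [ 3.1 -0.   2.9] F [-1.3  0.4  1. ] open 95.0 grip 0.0
(622.5, -23, 80) -> [ -1.1  -0.1 113.3]
black [(array([496.2, 224.9]), np.float64(162.1529411764706)), (array([495.4, 226.8]), np.float64(137.40392156862742))]
yellow [(array([623.1, 167.3]), np.float64(99.0392156862745)), (array([626.1, 168.2]), np.float64(519.5803921568627))]
[ 239  168   76   86 5004]
red (array([623.4, -23.3]), np.float64(206.03921568627453))
```

View pics/wrist4.png

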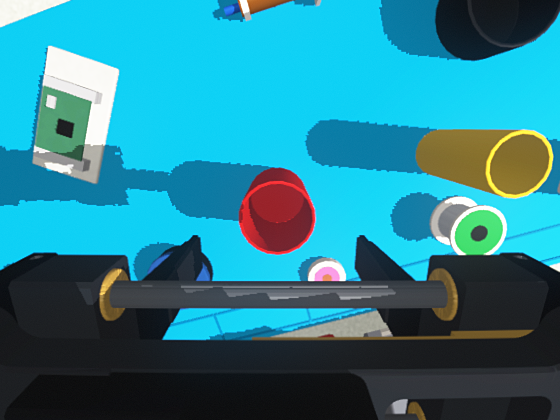

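The red rim is at (277,217), centred between the fingers, and yellow stands upright at (519,163). I'll grip red.

```bash
python3 -m crank '[[-1.5,0,20,0,95],[-1.5,0,50,0,95],[-1.5,0,85,0,95],[-1.5,0,105,0,95],[-1.5,0,112,0,95],[-1.5,0,113,0,95],[-1.5,0,113,0,80],[-1.5,0,113,0,66],[-1.5,0,113,0,62],[-1.5,0,113,0,62]]'; python3 -m crank '[[0,0,0,0,62],[0,0,0,0,62],[0,0,0,0,62],[0,0,0,0,62]]'; python3 -m crank '[[0,0,-8,0,62],[0,0,-28,0,62],[0,0,-58,0,62],[0,0,-88,0,62],[0,0,-108,0,62],[0,0,-115,0,62],[0,0,-115,0,62],[0,0,-115,0,62]]'; python3 -c "from h import *
to((495.5,227,195))"
```

```text
t: 8.57
eef_pos: [623.8, -23.6, 82.4]
tcp_rot: [3.141, 0.002, 2.861]
ft_force: [0.1, 0.2, -0.1]
opening: 0.776
grip_force: 0.0
t: 8.9
eef_pos: [623.6, -23.7, 82.0]
tcp_rot: [3.141, 0.001, 2.861]
ft_force: [-1.1, -0.8, 6.7]
opening: 0.698
grip_force: 30.0
t: 9.57
eef_pos: [622.9, -23.6, 195.4]
tcp_rot: [-3.142, -0.001, 2.861]
ft_force: [-0.6, -1.0, -1.2]
opening: 0.702
grip_force: 30.0
t 9.5667 tcp [622.9 -23.6 195.4] rot [-3.1 -0.   2.9] F [-0.6 -1.  -1.2] open 66.7 grip 29.99863534234464
(495.5, 227, 195) -> [191.9 205.5   0.5]
```

```bash
python3 -m crank '[[10,11,0,0,62],[33,35,0,0,62],[60,64,0,0,62],[88,94,0,0,62],[116,124,0,0,62],[144,154,0,0,62],[168,180,0,0,62],[184,197,0,0,62],[191,204.5,0,0,62],[192,205.5,0,0,62]]'; python3 -m crank '[[0,0,0,0,62],[0,0,0,0,62],[0,0,15,0,62],[0,0,30,0,62],[0,0,35,0,62],[0,0,35,0,62],[0,0,35,0,62]]'; python3 - <<'E'
from h import *
to((495.5,227,87))
C=[env.read_camera(n) for n in("top","side","wrist")]
big=[cv2.resize(C[1]["img"][90:190,170:280],(440,400)),cv2.resize(C[2]["img"],(360,400))]
cv2.imwrite("pics/m5.png",np.hstack(big))
p=np.array(env.state()["eef_pos"]);zb=4+p[2]-82
M=lambda c,k:masks(c["img"])[k]
# joint fit in side view: red cup body below fingers, black cup with red in front
c=C[1];b=(495.5,227)
def mb(c,q): return np.maximum(cyl(c,*q,44,4,59)-cyl(c,p[0],p[1],34,zb,zb+92),0)
k=roi(c["img"][...,0],c,b,12,24)
print("black side",fit(mb,[(c,M(c,"black")&~M(c,"red"),k)],b))
print("red side",fit(lambda c,q:cyl(c,*q,34,zb,zb+50),[(c,M(c,"red"),roi(c["img"][...,0],c,p[:2],zb,16))],p[:2]))
c=C[2];m=M(c,"black")
E
```

```text
t: 10.4
eef_pos: [494.2, 228.6, 195.1]
tcp_rot: [-3.141, -0.002, 2.863]
ft_force: [1.2, -0.1, -2.4]
opening: 0.706
grip_force: 30.0
t: 10.98
eef_pos: [496.3, 226.4, 161.2]
tcp_rot: [-3.141, -0.0, 2.86]
ft_force: [-0.5, 0.4, -1.0]
opening: 0.704
grip_force: 30.0
t 10.9833 tcp [496.3 226.4 161.2] rot [-3.1 -0.   2.9] F [-0.5  0.4 -1. ] open 66.9 grip 29.998639756813645
(495.5, 227, 87) -> [ 0.9  0.4 74.2]
black side (array([496.7, 230.6]), np.float64(87.16078431372549))
red side (array([495.7, 225.4]), np.float64(120.15686274509802))
```

View pics/m5.png

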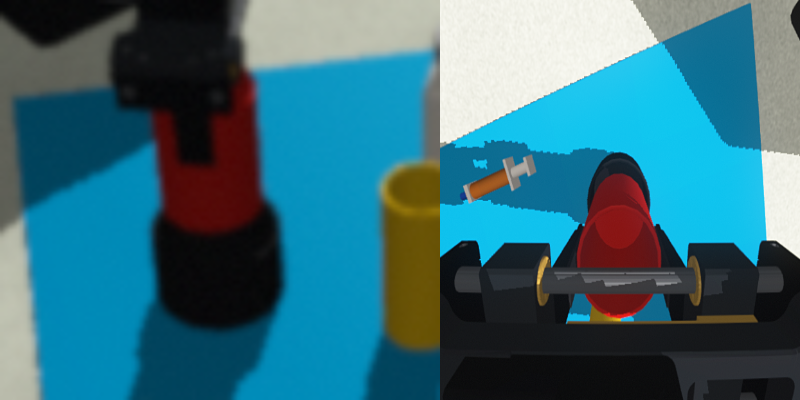

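Red hovers over the black cup, which shows as a crescent at (618,165) in the right half. I'll refine black's centre in the wrist view, using red's known pose to check the bias.

```bash
python3 - <<'E'
from h import *
c=env.read_camera("wrist");p=np.array(env.state()["eef_pos"]);zb=4+p[2]-82
m=masks(c["img"]);k=np.zeros((420,560),bool);k[140:212,215:345]=1
R=cv2.dilate(m["red"].astype(np.uint8),None)>0
for thr in(40,60,80):
    blk=(c["img"].max(2)<thr)&~R
    print(thr,fit(lambda c,q:cyl(c,*q,44,4,59)*~R,[(c,blk,k)],(495.5,227)))
print("tcp",p,"red",fit(lambda c,q:cyl(c,*q,34,zb,zb+92),[(c,m["red"],k)],p[:2]))
E
```

```text
40 (array([524.4, 200.8]), np.float64(306.3843137254902))
60 (array([497.8, 226. ]), np.float64(96.87843137254902))
80 (array([497.5, 226.1]), np.float64(51.745098039215684))
tcp [496.2 227.  161.8] red (array([496.2, 227.5]), np.float64(35.227450980392156))
```

Black is at about (497,226.5), within 1 mm of red's axis. I'll lower straight down.

```bash
python3 -m crank '[[0,0,8,0,62],[0,0,22,0,62],[0,0,30,0,62],[0,0,35,0,62],[0,0,40,0,62],[0,0,40,0,62]]'; python3 -m crank '[[0,0,6,0,62],[0,0,14,0,62],[0,0,22,0,62],[0,0,28,0,62],[0,0,30,0,62],[0,0,30,0,62],[0,0,30,0,62]]';python3 -m crank '[[0,0,2,0,62],[0,0,2,0,62],[0,0,2,0,62]]'
```

```text
t: 11.68
eef_pos: [495.5, 227.0, 120.3]
tcp_rot: [-3.141, -0.001, 2.861]
ft_force: [-0.2, -0.2, -1.3]
opening: 0.705
grip_force: 30.0
t: 12.27
eef_pos: [495.9, 227.0, 91.0]
tcp_rot: [-3.142, -0.0, 2.861]
ft_force: [-0.0, 0.6, -1.0]
opening: 0.698
grip_force: 30.0
t: 12.52
eef_pos: [495.9, 227.1, 89.3]
tcp_rot: [3.141, 0.0, 2.861]
ft_force: [-0.2, -0.5, -0.9]
opening: 0.702
grip_force: 30.0
```

```bash
python3 -m crank '[[0,0,1,0,62],[0,0,1,0,62],[0,0,1,0,62]]'; python3 -m crank '[[0,0,1,0,62],[0,0,1,0,62],[0,0,1,0,62]]';python3 -m crank '[[0,0,1,0,62],[0,0,1,0,62],[0,0,1,0,62]]'
```

```text
t: 12.77
eef_pos: [495.8, 227.0, 88.2]
tcp_rot: [3.141, 0.0, 2.861]
ft_force: [0.3, -0.0, -1.5]
opening: 0.699
grip_force: 30.0
t: 13.02
eef_pos: [495.8, 227.0, 87.1]
tcp_rot: [3.142, -0.0, 2.861]
ft_force: [0.1, -0.4, -1.9]
opening: 0.698
grip_force: 30.0
t: 13.27
eef_pos: [495.8, 227.0, 87.0]
tcp_rot: [3.141, 0.0, 2.861]
ft_force: [-2.6, -1.6, 9.9]
opening: 0.697
grip_force: 30.0
```

Red reached the floor at z = 87, as predicted. I'll release it.

```bash
python3 -m crank '[[0,0,-1,0,62],[0,0,-1,0,75],[0,0,-1,0,85],[0,0,-1,0,95],[0,0,-1,0,95],[0,0,-1,0,95],[0,0,-1,0,95]]'; python3 -m crank '[[0,0,-15,0,95],[0,0,-45,0,95],[0,0,-80,0,95],[0,0,-108,0,95],[0,0,-113,0,95],[0,0,-113,0,95]]'; python3 - <<'E'
from h import *
to((625,165,200))
C=[env.read_camera(n) for n in("top","side","wrist")]
r=(496,227)
for n,c in zip("tsw",C):
    m=masks(c["img"]);k=roi(m["red"],c,r,101,45)
    print(n,"red",fit(lambda c,q:np.maximum(cyl(c,*q,34,59,101),cyl(c,*q,34,9,101)*fill(c,circ(*r,40,59))),[(c,m["red"],k)],r))
E
```

```text
t: 13.85
eef_pos: [495.8, 227.0, 87.1]
tcp_rot: [3.142, -0.0, 2.861]
ft_force: [0.2, 0.1, 0.1]
opening: 0.993
grip_force: 0.0
t: 14.35
eef_pos: [496.4, 227.2, 201.9]
tcp_rot: [3.139, 0.003, 2.861]
ft_force: [-0.9, 0.7, -0.1]
opening: 1.0
grip_force: 0.0
t 14.35 tcp [496.4 227.2 201.9] rot [3.1 0.  2.9] F [-0.9  0.7 -0.1] open 95.1 grip 0.0
(625, 165, 200) -> [-140.8  -24.1    2.2]
t red (array([517.3, 212.6]), np.float64(772.392341407151))
s red (array([495.1, 222. ]), np.float64(48.270465205690115))
w red (array([494.9, 227.9]), np.float64(79.68233756247596))
```

```bash
python3 -m crank '[[-15,-2.5,0,0,95],[-45,-8,0,0,95],[-80,-14,0,0,95],[-112,-19,0,0,95],[-132,-22.5,0,0,95],[-140,-24,0,0,95],[-141,-24,0,0,95],[-141,-24,0,0,95],[-141,-24,0,0,95]]'; python3 - <<'E'
from h import *
to((625,165,115.5))
c=env.read_camera("wrist");m=masks(c["img"])["yellow"];k=roi(m,c,(625,165),100,110);k[235:]=0
print(fit(lambda c,p:cyl(c,*p,26,4,124),[(c,m,k)],(625,165)))
cv2.imwrite("pics/wrist6.png",c["img"])
E
```

```text
t: 15.25
eef_pos: [623.7, 165.3, 199.6]
tcp_rot: [-3.141, -0.001, 2.861]
ft_force: [-0.1, -0.0, -0.2]
opening: 0.999
grip_force: 0.0
t 15.25 tcp [623.7 165.3 199.6] rot [-3.1 -0.   2.9] F [-0.1 -0.  -0.2] open 95.0 grip 0.0
(625, 165, 115.5) -> [-1.5  0.1 84.1]
(array([626.3, 166. ]), np.float64(63.49411764705883))
```

View pics/wrist6.png

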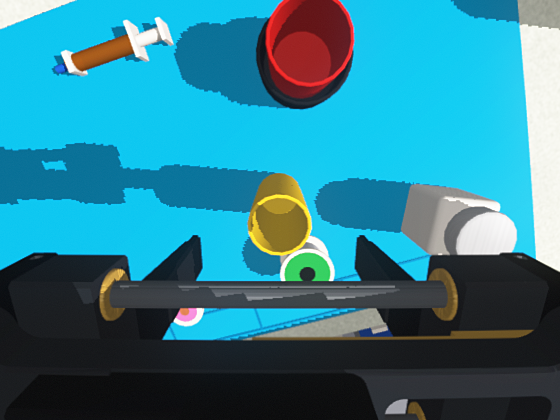

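Yellow's rim is at (280,224), centred between the fingers, and red sits nested in black at (309,42). I'll grip yellow and lift.

```bash
python3 -m crank '[[-2,0,15,0,95],[-2,0,40,0,95],[-2,0,68,0,95],[-2,0,81,0,95],[-2,0,84,0,95],[-2,0,84,0,80],[-2,0,84,0,60],[-2,0,84,0,45],[-2,0,84,0,45],[-2,0,84,0,45]]'; python3 -m crank '[[0,0,0,0,45],[0,0,0,0,45],[0,0,0,0,45],[0,0,0,0,45],[0,0,0,0,45],[0,0,0,0,45]]'; python3 -m crank '[[0,0,-8,0,45],[0,0,-28,0,45],[0,0,-58,0,45],[0,0,-88,0,45],[0,0,-115,0,45],[0,0,-130,0,45],[0,0,-135,0,45],[0,0,-135,0,45],[0,0,-135,0,45]]'; python3 -c "from h import *
to((495.8,227,250))"
```

```text
t: 16.13
eef_pos: [626.8, 164.4, 117.1]
tcp_rot: [3.141, 0.001, 2.861]
ft_force: [0.8, 0.4, 0.3]
opening: 0.706
grip_force: 0.0
t: 16.63
eef_pos: [626.7, 164.4, 116.4]
tcp_rot: [3.141, 0.0, 2.861]
ft_force: [0.2, -0.5, 4.0]
opening: 0.547
grip_force: 30.0
t: 17.38
eef_pos: [626.1, 164.2, 250.2]
tcp_rot: [-3.141, -0.001, 2.861]
ft_force: [-0.5, 0.5, -1.2]
opening: 0.548
grip_force: 30.0
t 17.3833 tcp [626.1 164.2 250.2] rot [-3.1 -0.   2.9] F [-0.5  0.5 -1.2] open 52.1 grip 29.992131404578686
(495.8, 227, 250) -> [142.6  24.2   0.4]
```

```bash
python3 -m crank '[[12,2,0,0,45],[38,6.5,0,0,45],[70,12,0,0,45],[102,17.5,0,0,45],[128,22,0,0,45],[140,24,0,0,45],[142.5,24.5,0,0,45],[142.5,24.5,0,0,45]]'; python3 -m crank '[[0,0,8,0,45],[0,0,20,0,45],[0,0,24,0,45],[0,0,24,0,45],[0,0,24,0,45]]'; python3 - <<'E'
from h import *
to((495.8,227,126.5))
p=np.array(env.state()["eef_pos"]);zb=4+p[2]-116.4
C=[env.read_camera(n) for n in("side","wrist")]
for c in C:
    m=masks(c["img"]); k=roi(m["red"],c,p[:2],60,45); 
    if c is C[1]: k=np.zeros_like(k); k[60:230,200:360]=1
    Y=cv2.dilate(m["yellow"].astype(np.uint8),None)>0
    print("red",fit(lambda c,q:np.maximum(cyl(c,*q,34,59,101),cyl(c,*q,34,9,101)*fill(c,circ(*q,40,59)))*~Y,[(c,m["red"]&~Y,k)],(495.8,227)))
    print("yel",fit(lambda c,q:cyl(c,*q,26,zb,zb+120),[(c,m["yellow"],k)],p[:2]))
cv2.imwrite("pics/m7.png",np.hstack([cv2.resize(C[0]["img"][70:190,160:290],(433,400)),cv2.resize(C[1]["img"],(360,400))]))
E
```

```text
t: 18.05
eef_pos: [496.1, 227.7, 250.9]
tcp_rot: [-3.141, -0.0, 2.862]
ft_force: [0.8, -1.2, -0.7]
opening: 0.55
grip_force: 30.0
t: 18.47
eef_pos: [497.0, 226.9, 226.6]
tcp_rot: [-3.141, -0.001, 2.86]
ft_force: [0.9, 0.1, -0.8]
opening: 0.548
grip_force: 30.0
t 18.4667 tcp [497.  226.9 226.6] rot [-3.1 -0.   2.9] F [ 0.9  0.1 -0.8] open 52.1 grip 29.992367550730705
(495.8, 227, 126.5) -> [  1.1  -0.2 100.1]
red (array([495.5, 224. ]), np.float64(36.28589004229143))
yel (array([495.4, 230.4]), np.float64(126.54117647058821))
red (array([495.9, 227.5]), np.float64(47.32935024990388))
yel (array([495.9, 228.6]), np.float64(38.121568627450976))
```

View pics/m7.png

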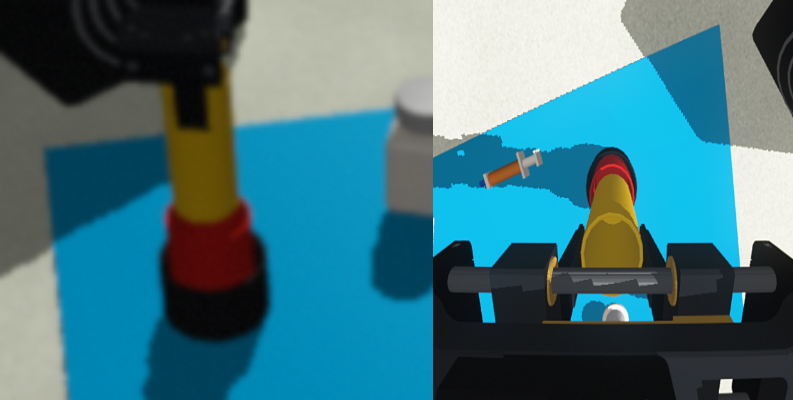

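Yellow hovers over red, within 1 mm by the wrist view, which shows red's crescent at (612,175). I'll lower it with a small shift.

```bash
python3 -m crank '[[0,-0.6,5,0,45],[0,-0.6,12,0,45],[0,-0.6,18,0,45],[0,-0.6,24,0,45],[0,-0.6,30,0,45],[0,-0.6,36,0,45],[0,-0.6,42,0,45],[0,-0.6,45,0,45],[0,-0.6,45,0,45]]'; python3 -m crank '[[0,0,6,0,45],[0,0,14,0,45],[0,0,24,0,45],[0,0,34,0,45],[0,0,42,0,45],[0,0,48,0,45],[0,0,51,0,45],[0,0,51,0,45],[0,0,51,0,45]]';python3 -m crank '[[0,0,2,0,45],[0,0,2,0,45],[0,0,2,0,45]]'
```

```text
t: 19.32
eef_pos: [496.0, 226.7, 181.3]
tcp_rot: [-3.141, -0.001, 2.861]
ft_force: [0.4, -0.1, -1.0]
opening: 0.555
grip_force: 30.0
t: 20.07
eef_pos: [496.3, 226.8, 131.1]
tcp_rot: [3.142, -0.0, 2.861]
ft_force: [-0.6, 0.3, -0.3]
opening: 0.548
grip_force: 30.0
t: 20.32
eef_pos: [496.3, 226.8, 129.4]
tcp_rot: [3.141, 0.0, 2.861]
ft_force: [0.7, 0.1, -1.2]
opening: 0.548
grip_force: 30.0
```

```bash
python3 -m crank '[[0,0,2,0,45],[0,0,2,0,45],[0,0,2,0,45]]';python3 -m crank '[[0,0,1,0,45],[0,0,1,0,45],[0,0,1,0,45]]';python3 -m crank '[[0,0,1,0,45],[0,0,1,0,45],[0,0,1,0,45]]'
```

```text
t: 20.57
eef_pos: [496.2, 226.8, 127.1]
tcp_rot: [3.142, -0.0, 2.861]
ft_force: [-0.3, -0.9, -0.1]
opening: 0.549
grip_force: 30.0
t: 20.82
eef_pos: [496.4, 226.8, 126.4]
tcp_rot: [3.141, 0.0, 2.861]
ft_force: [-0.3, -0.1, 3.1]
opening: 0.549
grip_force: 30.0
t: 21.07
eef_pos: [496.7, 226.9, 126.3]
tcp_rot: [3.141, 0.001, 2.861]
ft_force: [-2.2, 0.3, 13.4]
opening: 0.549
grip_force: 30.0
```

Yellow is seated at z = 126.4, as predicted. I'll release it and retreat.

```bash
python3 -m crank '[[0,0,-1.3,0,45],[0,0,-1.3,0,60],[0,0,-1.3,0,75],[0,0,-1.3,0,95],[0,0,-1.3,0,95],[0,0,-1.3,0,95],[0,0,-1.3,0,95],[0,0,-1.3,0,95]]'; python3 -m crank '[[0,0,-15,0,95],[0,0,-45,0,95],[0,0,-80,0,95],[0,0,-100,0,95],[0,0,-100,0,95],[0,0,-100,0,95]]'; python3 - <<'E'
from h import *
C=[env.read_camera(n) for n in("side","wrist")]
cv2.imwrite("pics/m8.png",np.hstack([cv2.resize(C[0]["img"][70:190,160:290],(433,400)),cv2.resize(C[1]["img"],(360,400))]))
E
```

```text
t: 21.73
eef_pos: [496.2, 226.8, 126.4]
tcp_rot: [3.142, -0.0, 2.861]
ft_force: [0.4, 0.1, 0.4]
opening: 0.97
grip_force: 0.0
t: 22.23
eef_pos: [496.4, 226.8, 227.2]
tcp_rot: [3.14, 0.002, 2.861]
ft_force: [-0.5, -0.2, -0.9]
opening: 1.002
grip_force: 0.0
```

View pics/m8.png

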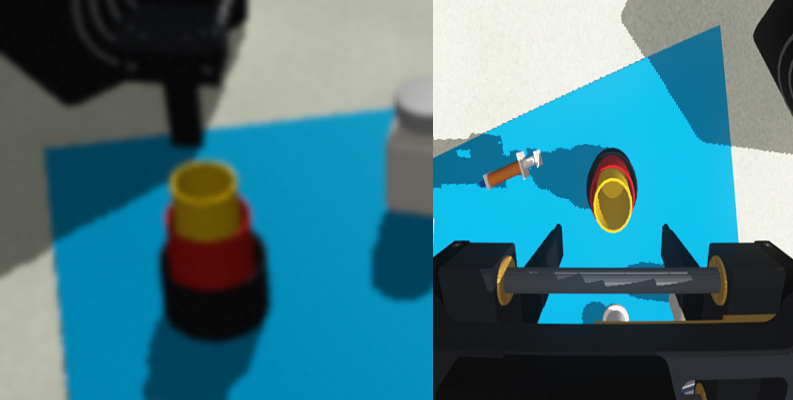

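All three cups are nested, upright and concentric: yellow's rim is at (205,180) in the left half and (613,205) in the right. The gripper is clear, so I'm handing in.

```bash
python3 -c "from cell import env
print(env.job_done())"
```

```text
the job is handed in; nothing more can be done
None
```

The job is handed in at about 22 s of the 58 s allowed: red stands in black and yellow in red, all upright in the last pictures with the gripper clear; the judge's verdict was not shown.

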